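# Undo the grinder's left-hand wing nut and strip off the forked washer

### The job

The wheel of the small bench grinder is to be changed: undo its wing nut, which has a left-hand thread and so loosens clockwise seen from above, feeling that it gives and turning it up until it just meets its end stop, never forcing it so that the whole wheel is dragged round. Then slide the forked washer plate out sideways from under the nut by its upright tab, without straining it against the nut, and lay it flat, right way up, inside the shallow steel tray, set down and not dropped. Leave the other things on the worktop where they are.

Things in the scene. Friction and masses are not known exactly. Their poses are not given: they have to be found in the camera images.
- grinder: bench grinder, fixed to the worktop: grey housing 130x130 mm, top 34 mm high, carrying a flat grinding wheel (diameter 90 mm, top 46 mm above the worktop) with an upright 12 mm stud at its centre. Origin: on the worktop under the stud, z up
- wheel_mark (a point): small dot on the wheel's top, 41 mm from its axis. Wheel and stud are held by a spindle brake that slips at about 0.4 N m: forcing the nut against one of its stops drags the wheel round with it, which this dot shows (8 mm of travel is 0.2 rad)
- nut: steel wing nut on the grinder's stud. Origin: on the stud axis at the nut's lower face; z up, x along the wings. Collar 32 mm diameter 0 to 6 mm up, hub 24 mm diameter 6 to 14 mm up, then one straight wing bar 14 to 38 mm up. Left-hand thread: clockwise seen from above raises it 2 mm per radian. It turns stiffly (about 0.1 N m) and stays where it is left
- nut_bar (a point): top centre of the nut's wing bar, on the axis, 38 mm above the nut's lower face. The bar is 64 mm long (x), 11 mm thick (y), 24 mm high; pinch it across its thickness from above and follow its 2 mm per radian rise. The nut starts 0 to 1.2 rad above its lower stop, which the direction of the wings does not tell
- collar (a point): centre of the nut's lower face: 51.6 mm above the worktop at the lower (tight) stop, 57.4 mm at the upper stop, 2.9 rad later. Both stops are hard: the torque jumps from about 0.1 N m at most to over 0.3 N m within 0.1 rad, and then the wheel slips. The washer plate is free when this face is above the plate's rim, at 56.1 mm, about 0.65 rad before the upper stop
- washer: loose forked aluminium washer plate, about 0.1 kg, lying on the wheel round the stud, captive under the nut. Origin: underside, at the stud when fitted; z up, +x towards its tab. Fork 52x52 mm, 5 mm thick; a 16 mm wide, 5 mm thick arm runs from it to x = 88 mm. It comes out by sliding along its own +x, flat on the wheel; stud and collar are cleared after 45 mm
- fork (a point): on the washer plate 10 mm above its origin, level with the top of its rim. The rim stands round the fork's edge, 7.5 mm wide, inside it a recess 37x37 mm, 5 mm deep, that catches the nut's collar after about 5 mm of sliding unless the nut is raised. The slot for the stud is 15 mm wide, open at the -x end, its bottom at x = 7.5 mm
- tab (a point): top centre of the washer plate's upright tab, 77 mm along +x and 28 mm above the underside; tab 22 mm long (x), 10 mm thick (y), standing from 5 to 28 mm above the underside. Pinch it across y, fingertips no lower than the arm's top (5 mm)
- tray: shallow open steel tray fixed on the worktop, 160 mm (x) by 220 mm (y), walls 5 mm thick and 18 mm high, floor 5 mm thick. Origin: centre of its underside; y along its length
- buffer_7: loose white plastic bottle with a screw cap, 45x45x88 mm; bystander, origin at centre of underside
- petri_2: loose petri dish 62x62x18 mm; bystander, origin at centre of underside
- tape: loose roll of black tape 64x62x19 mm; bystander, origin at centre of underside
- timer: loose lab timer 58x62x20 mm; bystander, origin at centre of underside
- stir_bar: loose white stirring bar 9x40x9 mm; bystander, origin at centre of underside
Things that resemble listed ones, but are neither listed nor needed, are in the scene too. Several things have the shape of the washer; the one meant has the colours described above.

How it is judged:
By the outcome, as a careful person would: the job done as asked, in the order asked, and still so for the second after the job is handed in, with the robot touching nothing.
It also fails if it takes over 72 s, if anything falls off the work surface, if the arm or the gripper's body presses on something with over 40 N, if the wrist force passes 120 N, or if a joint passes its speed limit or range.

### The arm

A 6-joint arm with a two-finger parallel gripper is mounted at the origin on a cart in front of the work surface, level with it; the furniture and walls round the work are solid. World frame = base frame: x ahead of the robot, y to its left, z up, the work surface at z = 0. Lengths are in m, angles in rad, forces in N, time in s.
With the tool pointing down it reaches from about 0.25 to 0.725 m from the base axis. Payload 4 kg.
Tool frame: the origin (TCP) lies midway between the tips of the shut fingers; the grasp point (between the pads) lies 19 mm behind it (tcp_to_grasp is the distance from the TCP to the grasp point, in m); z points along the fingers, y is the line along which they close (so a half turn about z gives the same grasp; the last joint's range is limited). The gripper opens to 85 mm and grips with 20 to 120 N. Pads are 22 mm wide; open, the fingers measure 114 mm over their backs; the gripper's body (76 mm by 85 mm) begins 54 mm behind the grasp point. The pads swing forward as they close: fully open they stand 13 mm farther back than shut.
Start: joints at [-1.331, 0.241, 0.005, 1.335, 0, 1.571], TCP at [0.119, -0.486, 0.205] pointing down, gripper open.
Joint ranges: [-2.72, 2.72], [-1.05, 1.87], [-1.09, 1.28], [-1.99, 2.15], [-1.42, 1.44], [-3.14, 3.14]. Speed limits (rad/s): [2.79, 2.79, 3.14, 3.14, 3.14, 3.14].

### API

Orientations are given as a unit quaternion [w, x, y, z].
In Python, from workcell import * gives the robot as it stands. The module is installed in compiled form; this text tells all that it offers.
- The arm moves only by the tool servo_tool, never from a script. Its argument "series" is a list of rows, each a list of 6 numbers: the shift along the tool's x, y, z in units of 40 mm (1.0 is 40 mm), then the turn, a rotation vector about the tool's x, y, z in units of 6 degrees (1.0 is 6 degrees). A call has 1 to 10 rows; each row shifts and turns the commanded pose from where the row before left it, along the tool's axes as they then stand; what a row does not reach is not made up. A row lasts 1/10 s, in which the tool goes at most 50 mm and 8.59 degrees, less where a joint would pass 70% of its speed; a pose out of reach is approached as far as the arm can. A call is refused whole if a number of a shift passes 1 or a number of a turn 1, either way. A call with a gripper value outside its range is refused whole. "jaw" is the opening in per cent of the stroke, from 0 (shut) to 100 (fully open), set as the call begins (left out, the last holds). The fingers move at their own pace and stop on an object; "grip_force" is the grip in N (left out, the last holds). Time passes only in rows, so rows that do not move let the fingers close. It gives the time, the measured TCP pose, the force, the opening and the grip force at its end, in the units of the state.
- observe(): the state, without advancing time (a new reading comes with each control period).
- camera(name): name is "scene" or "side" or "wrist"; returns (picture, depth): 384x512x3 uint8, red, green, blue; 384x512 float32, m along the optical axis (not along the pixel's ray), 0 where there is no reading.
- camera_model(name): a dict with "fx", "fy", "cx", "cy" (pixels), "xyz" and "orientation" of the camera in the world. Camera axes: x right, y down, z forward; pixel columns grow to the right and rows downward; lengths in m; the calibration is good to about 2 mm. A picture is of the moment at which its call begins: read the wrist's pose just before it. camera_model takes no time and is no camera call; for the wrist camera it gives the pose at the moment of the call.
- job_done(): hands the job in; it is judged then, once.
The state is a dict: "time": time; "q": joint angles; "qvel": joint speeds; "joint_torque": joint torques, N m; "tool_pos": TCP position; "tcp_rot": TCP orientation; "wrist_force": force on the tool from outside, world axes, zero at the start; "moment": the same for the moment, N m; "opening": finger opening in m; "gripper_force": force on a finger pad.
Only numpy, scipy, OpenCV 4.12 (cv2) and the standard library are available. Lean on these libraries where they do the work, as an engineer would, in place of code of your own. Each camera call takes 0.05 s, during which the arm holds its last target. There are 200 camera calls.

## Working session

There is one attempt and no reset: what is moved stays moved. The work goes in short steps, Python scripts to look and compute and a tool call to move; the robot and the scene stay as the last step left them, time stands still between calls to the robot, and variables do not carry over. Pictures are saved under pics/ and viewed, at most 10 in all, crops included, and the job is handed in when it is done.

Besides the shell and the picture viewer there is one more tool, called after "Emit:" as a command line: name --pt "numbers of a row" for each row, then --argument value for the rest. servo_tool: Moves the arm, as the interface text tells. Its arguments: {"type":"object","properties":{"series":{"type":"array","items":{"type":"array","items":{"type":"number"}}},"jaw":{"type":"number"},"grip_force":{"type":"number"}},"required":["series"]}

```bash
mkdir -p pics; cat > h.py <<'E'
from workcell import *
import numpy as np, cv2
from scipy.spatial.transform import Rotation as R
def rot(q): return R.from_quat([q[1],q[2],q[3],q[0]]).as_matrix()
def ray(m,u,v,z):
    d=rot(m["orientation"])@np.array([(u-m["cx"])/m["fx"],(v-m["cy"])/m["fy"],1]); o=np.array(m["xyz"])
    return o+d*(z-o[2])/d[2]
def pt(m,dep,u,v):
    z=dep[v,u]; return np.array(m["xyz"])+rot(m["orientation"])@(np.array([(u-m["cx"])/m["fx"],(v-m["cy"])/m["fy"],1])*z)
def cloud(m,dep):
    v,u=np.mgrid[:384,:512]; p=np.stack([(u-m["cx"])/m["fx"]*dep,(v-m["cy"])/m["fy"]*dep,dep],-1)
    return p@rot(m["orientation"]).T+np.array(m["xyz"])
def proj(m,p):
    c=rot(m["orientation"]).T@(np.array(p)-np.array(m["xyz"])); return c[0]/c[2]*m["fx"]+m["cx"],c[1]/c[2]*m["fy"]+m["cy"]
def st():
    s=observe(); e=rot(s["tcp_rot"]); print("t",round(s["time"],2),"tcp",np.round(s["tool_pos"],4),"toolx",np.round(e[:,0],3),"tooly",np.round(e[:,1],3),"z",np.round(e[:,2],3),"F",np.round(s["wrist_force"],1),"M",np.round(s["moment"],2),"open",s["opening"],"q6",np.round(s["q"],2)); return s
E
python3 - <<'E'
from h import *
st()
for n in("scene","side"):
    m=camera_model(n);p,d=camera(n);np.savez(f"{n}.npz",p=p,d=d);print(n,m)
    cv2.imwrite(f"pics/{n}0.png",cv2.resize(p[:,:,::-1],(800,600),interpolation=cv2.INTER_CUBIC))
E
```

```text
t 0.0 tcp [ 0.1186 -0.485   0.2042] toolx [0.971 0.237 0.   ] tooly [ 0.237 -0.971 -0.002] z [-0.     0.002 -1.   ] F [ 0.4 -0.5  0.2] M [-0.   -0.02 -0.02] open 0.08543788081331312 q6 [-1.33  0.24  0.    1.34  0.    1.57]
scene {'fx': 466.9086999918261, 'fy': 466.9086999918261, 'cx': 258.17213043472225, 'cy': 197.71845370635072, 'xyz': array([-0.06562689,  1.13192997,  1.29317385]), 'orientation': array([ 0.10262442, -0.25344604,  0.89112281, -0.36212356])}
side {'fx': 484.00161898875723, 'fy': 484.00161898875723, 'cx': 251.35628563417347, 'cy': 188.74360409699037, 'xyz': array([ 0.63343203, -1.22503205,  0.71786289]), 'orientation': array([-0.53362829,  0.84526171,  0.02537895, -0.01137504])}
```

View pics/scene0.png

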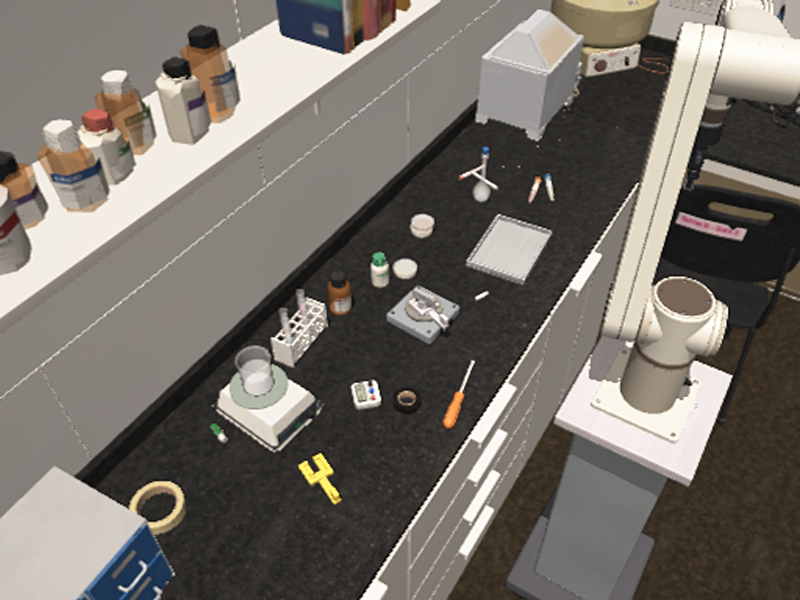

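View pics/side0.png

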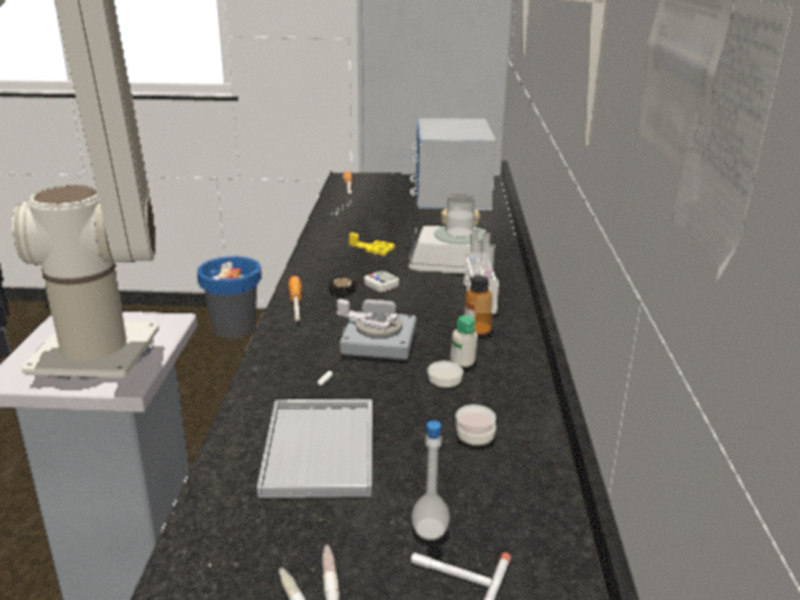

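The scene view (800 px scale) shows the grinder with nut and grey washer at (425,313), the tray at (510,248) and a yellow forked plate at (320,478). The yellow one is the wrong colour and not on the stud, so the aluminium one on the grinder is the one meant. In the side view the tab is at (343,309), the nut at (378,308) and the tray at (318,447).

```bash
python3 - <<'E'
from h import *
P={}
for n in("scene","side"):
    f=np.load(n+".npz");m=camera_model(n);C=cloud(m,f["d"])
    u0,v0=(272,200) if n=="scene" else (242,205)
    sub=C[v0-45:v0+45,u0-45:u0+45].reshape(-1,3)
    P[n]=sub
    for a,b in((.028,.04),(.05,.065),(.067,.08),(.084,.1)):
        s=sub[(sub[:,2]>a)&(sub[:,2]<b)]
        print(n,a,len(s),np.round(np.median(s,0),4),np.round(s.min(0),3),np.round(s.max(0),3))
    s=sub[sub[:,2]>.084]; c=s.mean(0); w,v=np.linalg.eigh(np.cov((s-c)[:,:2].T)); print("bar",c,v[:,1],np.sqrt(w))
    # tray
    u0,v0=(326,159) if n=="scene" else (203,286)
    t=C[v0-45:v0+45,u0-50:u0+50].reshape(-1,3); t=t[(t[:,2]>.010)&(t[:,2]<.025)]
    r=cv2.minAreaRect((t[:,:2]*1000).astype(np.float32)); print("tray",r,len(t))
f=np.load("scene.npz");cv2.imwrite("pics/c.png",cv2.resize(f["p"][165:235,230:315,::-1],(728,600),interpolation=cv2.INTER_CUBIC))
E
```

```text
scene 0.028 451 [0.5306 0.094  0.033 ] [ 0.468 -0.005  0.028] [0.713 0.135 0.04 ]
scene 0.05 181 [0.5385 0.0712 0.0555] [ 0.455 -0.006  0.05 ] [0.721 0.111 0.065]
scene 0.067 71 [0.5341 0.0674 0.0731] [0.456 0.005 0.067] [0.71 0.1  0.08]
scene 0.084 64 [0.5558 0.0597 0.0881] [ 0.508 -0.007  0.084] [0.715 0.073 0.094]
bar [0.3502202  0.45340997 0.54449553] [-0.5276396   0.84946833] [0.04382124 0.62659072]
tray ((501.0924987792969, -297.97357177734375), (380.6757507324219, 577.04248046875), 37.42638397216797) 403
side 0.028 628 [0.5664 0.0279 0.0343] [ 0.473 -0.01   0.028] [0.675 0.466 0.04 ]
side 0.05 242 [0.5325 0.0656 0.0548] [0.458 0.015 0.05 ] [0.675 0.423 0.065]
side 0.067 104 [0.531  0.0589 0.0737] [0.458 0.048 0.067] [0.572 0.096 0.08 ]
side 0.084 65 [0.5423 0.0586 0.0882] [0.513 0.051 0.084] [0.57  0.071 0.093]
bar [ 0.57456188 -0.40663908  0.31666012] [-0.07181907  0.99741768] [0.01321945 0.6221199 ]
tray ((469.627197265625, -242.8761444091797), (159.09719848632812, 301.25775146484375), 4.685425758361816) 781
```

View pics/c.png

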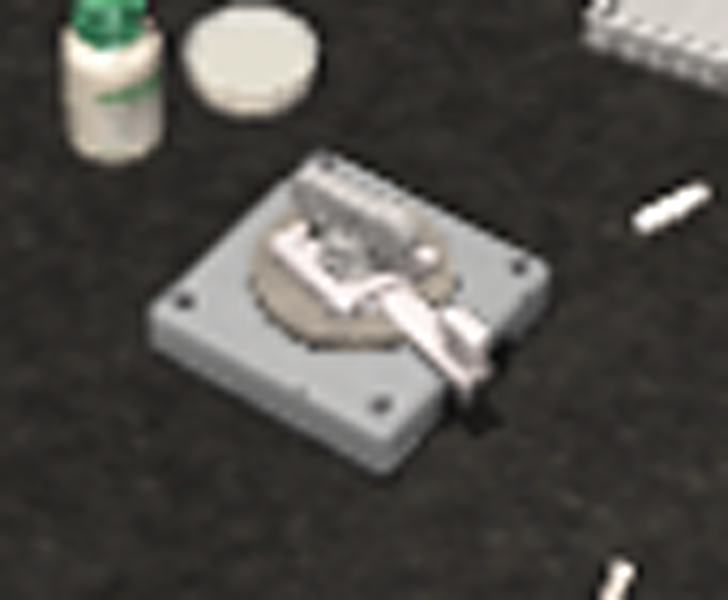

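The crop shows the aluminium plate on the wheel at crop (340,280), its tab at (465,335), and the nut bar at (350,205). This is the one meant. Moving over for a closer look.

Emit:
servo_tool --pt "0.83 -0.74 -0.17 0 0 0" --pt "0.83 -0.74 -0.17 0 0 0" --pt "0.83 -0.74 -0.17 0 0 0" --pt "0.83 -0.74 -0.17 0 0 0" --pt "0.83 -0.74 -0.17 0 0 0" --pt "0.83 -0.74 -0.17 0 0 0" --pt "0.83 -0.74 -0.17 0 0 0" --pt "0.83 -0.74 -0.17 0 0 0" --pt "0.83 -0.74 -0.17 0 0 0" --pt "0.83 -0.74 -0.17 0 0 0"

```text
time: 1.1
tool_pos: [0.3714, -0.1176, 0.2732]
tcp_rot: [0.0, 0.993, 0.12, -0.0]
wrist_force: [1.0, -0.5, 0.5]
opening: 0.085
gripper_force: 0.0
```

Emit:
servo_tool --pt "0.83 -0.74 -0.17 0 0 0" --pt "0.83 -0.74 -0.17 0 0 0" --pt "0.83 -0.74 -0.17 0 0 0" --pt "0.83 -0.74 -0.17 0 0 0" --pt "0 0 0 0 0 0" --pt "0 0 0 0 0 0"

```text
time: 1.7
tool_pos: [0.4717, 0.028, 0.2995]
tcp_rot: [0.0, 0.993, 0.121, -0.001]
wrist_force: [-0.5, -2.2, -0.1]
opening: 0.0857
gripper_force: 0.0
```

```bash
python3 - <<'E'
from h import *
st();m=camera_model("wrist");p,d=camera("wrist");np.savez("w1.npz",p=p,d=d,o=m["orientation"],x=m["xyz"]);print(m)
cv2.imwrite("pics/w1.png",cv2.resize(p[:,:,::-1],(800,600),interpolation=cv2.INTER_CUBIC))
C=cloud(m,d).reshape(-1,3)
k=(abs(C[:,0]-.54)<.15)&(abs(C[:,1]-.06)<.12)&(d.ravel()>0)
s=C[k&(C[:,2]>.084)&(C[:,2]<.1)]; print(len(s),np.median(s[:,2]),cv2.minAreaRect((s[:,:2]*1000).astype(np.float32)))
s=C[k&(C[:,2]>.068)&(C[:,2]<.08)]; print(len(s),s.mean(0),s.min(0),s.max(0))
print(np.histogram(C[k][:,2],bins=np.arange(.03,.1,.002)))
E
```

```text
t 1.7 tcp [0.4717 0.028  0.2995] toolx [ 0.971  0.24  -0.002] tooly [ 0.24  -0.971 -0.   ] z [-0.002 -0.    -1.   ] F [-0.5 -2.2 -0.1] M [0.01 0.   0.  ] open 0.0857226643301981 q6 [ 0.06  0.17  0.16  1.56 -0.    2.96]
{'fx': 286.4951891285436, 'fy': 286.4951891285436, 'cx': 258.29861716243676, 'cy': 188.8647343237086, 'xyz': array([0.55242199, 0.04739033, 0.46839012]), 'orientation': array([ 0.12941224,  0.77656339, -0.60827337, -0.10102121])}
427 0.08924377066653122 ((540.165771484375, 60.961368560791016), (11.011441230773926, 60.30367660522461), 85.06900787353516)
124 [0.47629093 0.08606044 0.07385822] [0.45853992 0.05358488 0.06838715] [0.571985   0.09663558 0.07964708]
(array([ 253, 2075, 2222,  125,    2,    0,   11,  725,  920,   69,  465,
         86,  289,  394,   57,    2,    4,   67,   30,    1,   10,   62,
         44,    3,    4,   12,   13,   22,   52,  246,  105,    2,    0,
          0]), array([0.03 , 0.032, 0.034, 0.036, 0.038, 0.04 , 0.042, 0.044, 0.046,
       0.048, 0.05 , 0.052, 0.054, 0.056, 0.058, 0.06 , 0.062, 0.064,
       0.066, 0.068, 0.07 , 0.072, 0.074, 0.076, 0.078, 0.08 , 0.082,
       0.084, 0.086, 0.088, 0.09 , 0.092, 0.094, 0.096, 0.098]))
```

View pics/w1.png

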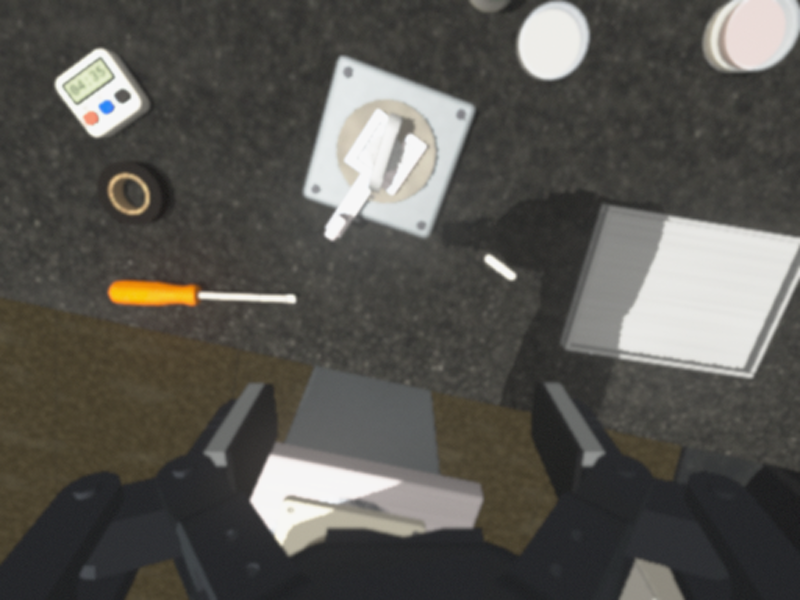

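The wrist view shows the grinder at (388,148), the bar running (403,118)–(380,188), the tab at (332,232), the stirring bar at (500,267) and the tray at (690,290). Bar: centre (0.540, 0.061), axis about −5°, measured size 11×60 mm, which fits. I'll turn back by 161° so that joint 6 has room for the clockwise turn.

Emit:
servo_tool --pt "0.93 -0.2 0 0 0 -1" --pt "0.93 -0.2 0 0 0 -1" --pt "0 0 0.1 0 0 -1" --pt "0 0 0.1 0 0 -1" --pt "0 0 0.1 0 0 -1" --pt "0 0 0.1 0 0 -1" --pt "0 0 0.1 0 0 -1" --pt "0 0 0.1 0 0 -1" --pt "0 0 0.1 0 0 -1" --pt "0 0 0.1 0 0 -1" --jaw 50

```text
time: 2.75
tool_pos: [0.5375, 0.062, 0.2682]
tcp_rot: [-0.0, 0.8, 0.601, -0.0]
wrist_force: [0.2, 0.3, -0.6]
opening: 0.0426
gripper_force: 0.0
```

Emit:
servo_tool --pt "0 0 0.1 0 0 -1" --pt "0 0 0.1 0 0 -1" --pt "0 0 0.1 0 0 -1" --pt "0 0 0.1 0 0 -1" --pt "0 0 0.1 0 0 -1" --pt "0 0 0.1 0 0 -1" --pt "0 0 0.1 0 0 -1" --pt "0 0 0.1 0 0 -1" --pt "0 0 0.1 0 0 -1" --pt "0 0 0.1 0 0 -1"

```text
time: 3.75
tool_pos: [0.5374, 0.0619, 0.2282]
tcp_rot: [-0.0, 0.392, 0.92, -0.0]
wrist_force: [0.5, 0.2, -0.9]
opening: 0.0428
gripper_force: 0.0
```

Emit:
servo_tool --pt "0 0 0.1 0 0 -1" --pt "0 0 0.1 0 0 -1" --pt "0 0 0.1 0 0 -1" --pt "0 0 0.1 0 0 -1" --pt "0 0 0.1 0 0 -1" --pt "0 0 0.1 0 0 -1" --pt "0 0 0.1 0 0 -0.87" --pt "0 0 0 0 0 0"

```text
time: 4.55
tool_pos: [0.5372, 0.0621, 0.1998]
tcp_rot: [-0.001, 0.045, 0.999, -0.0]
wrist_force: [-0.4, -0.0, 0.7]
opening: 0.0426
gripper_force: 0.0
```

```bash
cat > m.py <<'E'
from h import *
import sys
n=sys.argv[1]
s=st();m=camera_model("wrist");p,d=camera("wrist")
cv2.imwrite(f"pics/{n}.png",cv2.resize(p[:,:,::-1],(800,600),interpolation=cv2.INTER_CUBIC))
C=cloud(m,d).reshape(-1,3)
k=(abs(C[:,0]-.54)<.15)&(abs(C[:,1]-.06)<.12)&(d.ravel()>0)
b=C[k&(C[:,2]>.085)&(C[:,2]<.104)&(np.hypot(C[:,0]-.54,C[:,1]-.061)<.045)]
r=cv2.minAreaRect((b[:,:2]*1000).astype(np.float32))
print("bar",len(b),"ztop",np.percentile(b[:,2],[50,90]),r)
w=C[k&(C[:,2]>.044)&(C[:,2]<.048)]; h=C[k&(C[:,2]>.032)&(C[:,2]<.036)]
print("wheel",np.median(w[:,2]),"house",np.median(h[:,2]),cv2.minAreaRect((h[:,:2]*1000).astype(np.float32))[0:3])
t=C[k&(C[:,2]>.069)&(C[:,2]<.08)&(np.hypot(C[:,0]-.54,C[:,1]-.061)>.055)]
print("tab",len(t),np.median(t[:,2]),cv2.minAreaRect((t[:,:2]*1000).astype(np.float32)),t.mean(0))
E
python3 m.py w2
```

```text
t 4.55 tcp [0.5372 0.0621 0.1998] toolx [-0.996  0.091  0.002] tooly [ 0.091  0.996 -0.001] z [-0.002 -0.    -1.   ] F [-0.4 -0.   0.7] M [-0.01 -0.03 -0.02] open 0.042622121937270226 q6 [ 0.12  0.33  0.11  1.35 -0.    0.21]
bar 555 ztop [0.08937617 0.09039058] ((538.9994506835938, 61.35956954956055), (11.024714469909668, 59.27511978149414), 84.90098571777344)
wheel 0.04612657884863408 house 0.034034986605368245 ((583.932373046875, 57.36272430419922), (126.73566436767578, 216.442138671875), 84.80743408203125)
tab 313 0.07385903746399253 ((576.0807495117188, 50.283897399902344), (17.437641143798828, 251.71336364746094), 68.19141387939453) [0.52686477 0.06704528 0.07399029]
```

View pics/w2.png

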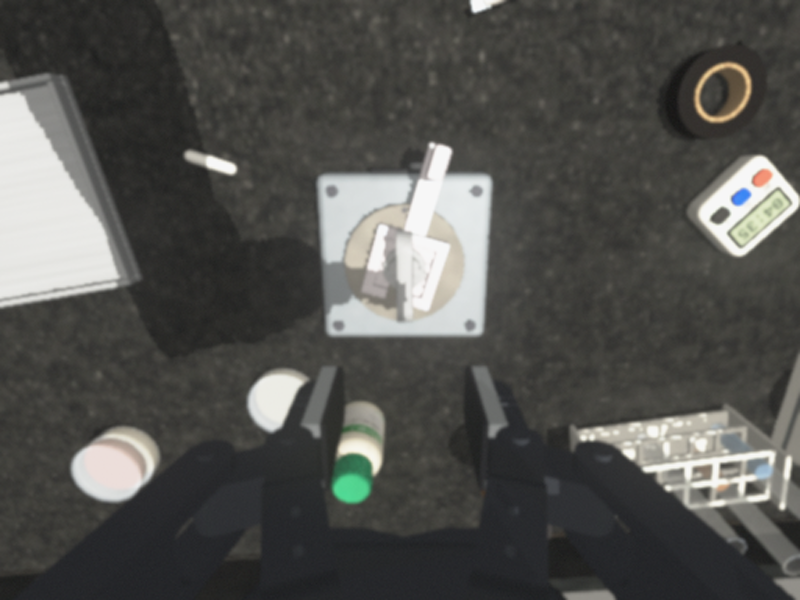

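The view shows the bar aligned with the tool at (404,275) and the tab at (435,160). Descending to pinch.

Emit:
servo_tool --pt "-0.06 -0.02 0.8 0 0 0" --pt "0 0 0.8 0 0 0" --pt "0 0 0.8 0 0 0" --pt "0 0 0.5 0 0 0" --pt "0 0 0.34 0 0 0" --pt "0 0 0 0 0 0" --pt "0 0 0 0 0 0"

```text
time: 5.3
tool_pos: [0.5408, 0.0624, 0.0712]
tcp_rot: [0.0, 0.045, 0.999, -0.0]
wrist_force: [-0.3, 0.5, 0.3]
opening: 0.0427
gripper_force: 0.0
```

Emit:
servo_tool --pt "0 0 0 0 0 0" --pt "0 0 0 0 0 0" --pt "0 0 0 0 0 0" --pt "0 0 0 0 0 0" --pt "0 0 0 0 0 0" --pt "0 0 0 0 0 0" --jaw 0 --grip_force 40

```text
time: 5.9
tool_pos: [0.5407, 0.063, 0.0708]
tcp_rot: [0.0, 0.044, 0.999, 0.0]
wrist_force: [-1.1, 0.4, 0.3]
opening: -0.0
gripper_force: 0.0
```

```bash
python3 -c "
from h import *
st()"
```

```text
t 5.9 tcp [0.5407 0.063  0.0708] toolx [-0.996  0.088 -0.   ] tooly [0.088 0.996 0.   ] z [ 0.  0. -1.] F [-1.1  0.4  0.3] M [ 0.02 -0.05 -0.01] open -4.418223253086674e-05 q6 [ 0.12  0.42 -0.1   1.05  0.    0.2 ]
```

The fingers closed on nothing, so I need to look.

```bash
python3 - <<'E'
from h import *
m=camera_model("wrist");p,d=camera("wrist");s,ds=camera("side")
ms=camera_model("side");u,v=map(int,proj(ms,[.54,.061,.08]));print(u,v)
a=cv2.resize(p[:,:,::-1],(500,375));b=cv2.resize(s[v-40:v+35,u-30:u+30,::-1],(300,375),interpolation=cv2.INTER_CUBIC)
cv2.imwrite("pics/w3.png",np.hstack([a,b]))
st();print(m["xyz"],m["orientation"],proj(m,[.54,.061,.09]))
E
```

```text
242 195
t 6.0 tcp [0.5407 0.0629 0.0707] toolx [-0.996  0.088  0.   ] tooly [0.088 0.996 0.   ] z [-0.  0. -1.] F [-0.5  0.3 -0.4] M [0.02 0.06 0.01] open -9.734425070155405e-05 q6 [ 0.12  0.42 -0.1   1.05  0.    0.2 ]
[0.4580963  0.06968897 0.23988054] [0.12044875 0.72768947 0.66624813 0.10987972] (np.float64(255.9950383435419), np.float64(239.48249441239892))
```

View pics/w3.png

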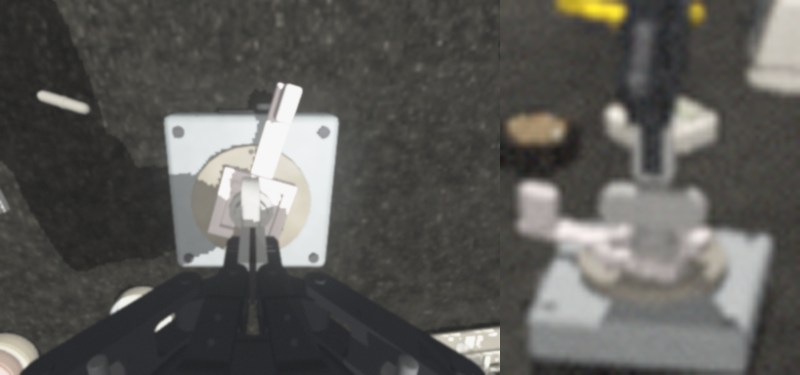

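```bash
python3 - <<'E'
from h import *
ms=camera_model("side");s,d=camera("side");C=cloud(ms,d)
o=st()
print("tcp px",proj(ms,o["tool_pos"]),"bartop",proj(ms,[.54,.061,.0895]),"tip at .09",proj(ms,[.54,.061,.095]))
for v in range(165,206,3): print(v,[tuple(np.round(C[v,u]*1000).astype(int)) for u in (238,242,246)],s[v,242])
E
```

```text
t 6.05 tcp [0.5407 0.0629 0.0706] toolx [-0.996  0.088  0.   ] tooly [ 0.088  0.996 -0.   ] z [-0. -0. -1.] F [ 0.   0.2 -0.1] M [-0.    0.03 -0.  ] open 0.00024681093039748483 q6 [ 0.12  0.42 -0.1   1.05 -0.    0.2 ]
tcp px (np.float64(242.36575891774322), np.float64(198.33032179930137)) bartop (np.float64(242.0965889022514), np.float64(192.92359450806418)) tip at .09 (np.float64(242.0958921017896), np.float64(191.25210156351164))
165 [(np.int64(531), np.int64(30), np.int64(192)), (np.int64(542), np.int64(36), np.int64(190)), (np.int64(552), np.int64(44), np.int64(186))] [60 62 62]
168 [(np.int64(533), np.int64(7), np.int64(192)), (np.int64(543), np.int64(11), np.int64(191)), (np.int64(552), np.int64(46), np.int64(177))] [53 57 57]
171 [(np.int64(533), np.int64(5), np.int64(184)), (np.int64(544), np.int64(0), np.int64(187)), (np.int64(552), np.int64(48), np.int64(166))] [55 53 58]
174 [(np.int64(532), np.int64(13), np.int64(172)), (np.int64(543), np.int64(16), np.int64(171)), (np.int64(552), np.int64(52), np.int64(155))] [53 52 49]
177 [(np.int64(530), np.int64(31), np.int64(154)), 
[... 785 characters left out ...]
int64(67), np.int64(89)), (np.int64(539), np.int64(252), np.int64(0))] [116 114 112]
195 [(np.int64(528), np.int64(60), np.int64(83)), (np.int64(540), np.int64(62), np.int64(82)), (np.int64(552), np.int64(58), np.int64(84))] [151 148 145]
198 [(np.int64(528), np.int64(60), np.int64(73)), (np.int64(540), np.int64(55), np.int64(76)), (np.int64(552), np.int64(60), np.int64(74))] [149 151 146]
201 [(np.int64(527), np.int64(67), np.int64(59)), (np.int64(541), np.int64(48), np.int64(69)), (np.int64(552), np.int64(60), np.int64(64))] [137 137 135]
204 [(np.int64(528), np.int64(54), np.int64(56)), (np.int64(540), np.int64(54), np.int64(56)), (np.int64(552), np.int64(52), np.int64(57))] [139 137 133]
```

```bash
python3 - <<'E'
from h import *
m=camera_model("wrist");p,d=camera("wrist");C=cloud(m,d)
for v in range(185,300,6): print(v,[(tuple(np.round(C[v,u]*1000).astype(int).tolist()),int(p[v,u].mean())) for u in (232,240,247,254,259,266,274,281)])
E
```

```text
185 [((516, 47, 57), 247), ((518, 51, 50), 176), ((517, 57, 55), 180), ((509, 63, 82), 183), ((509, 65, 83), 182), ((518, 69, 56), 243), ((518, 75, 57), 247), ((519, 80, 56), 227)]
191 [((520, 46, 57), 247), ((522, 51, 52), 187), ((511, 58, 85), 198), ((511, 62, 85), 223), ((511, 65, 86), 221), ((512, 69, 84), 239), ((523, 75, 55), 247), ((523, 79, 57), 247)]
197 [((524, 46, 56), 247), ((527, 51, 52), 176), ((514, 58, 88), 208), ((514, 62, 89), 237), ((514, 65, 88), 234), ((515, 69, 87), 213), ((529, 74, 52), 247), ((529, 79, 51), 246)]
203 [((529, 45, 57), 242), ((528, 51, 59), 149), ((517, 58, 89), 210), ((517, 62, 89), 240), ((518, 65, 89), 241), ((518, 69, 88), 229), ((531, 74, 57), 234), ((534, 79, 51), 247)]
209 [((535, 44, 52), 176), ((533, 50, 58), 152), ((521, 58, 89), 193), ((520, 62, 90), 238), ((521, 64, 90), 238), ((521, 68, 89), 224), ((535, 74, 58), 240), ((539, 79, 51), 240)]
215 [((540, 43, 52), 181), ((537, 50, 59), 142), ((525, 57, 88), 167), ((524, 61, 91), 238), ((525, 64, 89), 238), ((526, 68, 88), 179), ((539, 73, 58), 149), ((543, 78, 52), 183)]
221 [((545, 43
[... 1841 characters left out ...]
1), ((527, 56, 145), 54), ((529, 59, 143), 50), ((533, 61, 138), 53), ((535, 63, 135), 56), ((529, 66, 144), 52), ((529, 70, 144), 53), ((529, 72, 145), 57)]
287 [((528, 53, 148), 49), ((528, 56, 148), 49), ((528, 59, 149), 48), ((532, 61, 143), 50), ((538, 63, 135), 56), ((529, 66, 148), 49), ((528, 69, 149), 49), ((530, 72, 147), 51)]
293 [((528, 54, 152), 46), ((528, 57, 152), 48), ((528, 59, 151), 47), ((535, 61, 144), 48), ((543, 62, 134), 54), ((530, 66, 150), 48), ((529, 69, 152), 48), ((530, 72, 151), 49)]
299 [((527, 54, 155), 46), ((528, 57, 155), 46), ((528, 59, 155), 46), ((538, 61, 143), 45), ((546, 62, 134), 52), ((531, 66, 152), 44), ((529, 69, 155), 46), ((529, 72, 156), 47)]
```

The depth shows the real pad tips at z≈0.098, about 28 mm above the reported TCP, so the fingers shut above the bar. From here on I take tip = TCP + 28 mm. Open and go 25 mm lower.

Emit:
servo_tool --pt "0 0 0 0 0 0" --pt "0 0 0 0 0 0" --pt "0 0 0 0 0 0" --pt "0 0 0 0 0 0" --pt "0 -0.04 0.2 0 0 0" --pt "0 0 0.22 0 0 0" --pt "0 0 0.2 0 0 0" --pt "0 0 0 0 0 0" --jaw 45

```text
time: 6.9
tool_pos: [0.5389, 0.0611, 0.0439]
tcp_rot: [-0.002, 0.044, 0.999, -0.0]
wrist_force: [-1.0, -0.5, -0.0]
opening: 0.0384
gripper_force: 0.0
```

Emit:
servo_tool --pt "0 0 0 0 0 0" --pt "0 0 0 0 0 0" --pt "0 0 0 0 0 0" --pt "0 0 0 0 0 0" --pt "0 0 0 0 0 0" --jaw 0 --grip_force 40

```text
time: 7.4
tool_pos: [0.5407, 0.0618, 0.0461]
tcp_rot: [0.0, 0.044, 0.999, 0.0]
wrist_force: [-0.2, 1.2, -1.2]
opening: 0.0097
gripper_force: 44.0
```

```bash
python3 -c "
from h import *
st()"
```

```text
t 7.4 tcp [0.5407 0.0618 0.0461] toolx [-0.996  0.087 -0.   ] tooly [0.087 0.996 0.001] z [ 0.     0.001 -1.   ] F [-0.2  1.2 -1.2] M [ 0.45 -0.07  0.  ] open 0.00974764174074815 q6 [ 0.11  0.45 -0.14  0.99  0.    0.2 ]
```

Gripped. Starting the clockwise turn gently to feel whether it gives.

Emit:
servo_tool --pt "0 0 -0.003 0 0 0.5" --pt "0 0 -0.003 0 0 0.5" --pt "0 0 -0.003 0 0 0.5"

```text
time: 7.7
tool_pos: [0.5407, 0.0616, 0.0463]
tcp_rot: [0.0, 0.123, 0.992, 0.0]
wrist_force: [0.8, 1.5, -1.8]
opening: 0.0101
gripper_force: 43.8
```

```bash
python3 -c "
from h import *
st()"
```

```text
t 7.7 tcp [0.5407 0.0616 0.0463] toolx [-0.97   0.244 -0.   ] tooly [0.244 0.97  0.   ] z [ 0.  0. -1.] F [ 0.8  1.5 -1.8] M [ 0.4  -0.17  0.2 ] open 0.010114716396323553 q6 [ 0.11  0.45 -0.14  0.99  0.    0.36]
```

Emit:
servo_tool --pt "0 0 -0.003 0 0 0.5" --pt "0 0 -0.005 0 0 1" --pt "0 0 -0.005 0 0 1" --pt "0 0 -0.005 0 0 1"

```text
time: 8.1
tool_pos: [0.5405, 0.0614, 0.0468]
tcp_rot: [-0.0, 0.303, 0.953, -0.0]
wrist_force: [-1.1, 3.5, 1.3]
opening: 0.0099
gripper_force: 44.0
```

```bash
python3 -c "
from h import *
st()"
```

```text
t 8.1 tcp [0.5405 0.0614 0.0468] toolx [-0.817  0.577  0.   ] tooly [ 0.577  0.817 -0.   ] z [-0. -0. -1.] F [-1.1  3.5  1.3] M [0.5  0.31 0.24] open 0.009882356351374627 q6 [ 0.11  0.45 -0.14  0.99 -0.    0.73]
```

It gives: about 0.2 N m and steady. At least 1.1 rad is still free.

Emit:
servo_tool --pt "0 0 -0.005 0 0 1" --pt "0 0 -0.005 0 0 1" --pt "0 0 -0.005 0 0 1" --pt "0 0 -0.005 0 0 1" --pt "0 0 -0.005 0 0 1" --pt "0 0 -0.005 0 0 1" --pt "0 0 -0.005 0 0 1" --pt "0 0 -0.005 0 0 1" --pt "0 0 -0.005 0 0 1"

```text
time: 9.0
tool_pos: [0.5399, 0.0609, 0.0487]
tcp_rot: [-0.0, 0.703, 0.712, -0.001]
wrist_force: [-1.9, 2.0, 0.4]
opening: 0.0095
gripper_force: 43.4
```

```bash
python3 -c "
from h import *
st()"
```

```text
t 9.0 tcp [0.5399 0.0609 0.0487] toolx [-0.013  1.    -0.001] tooly [ 1.     0.013 -0.001] z [-0.001 -0.001 -1.   ] F [-1.9  2.   0.4] M [0.51 0.37 0.18] open 0.00950736259411952 q6 [ 0.11  0.44 -0.13  1.   -0.    1.67]
```

Emit:
servo_tool --pt "0 0 -0.003 0 0 0.5" --pt "0 0 0 0 0 0"

```text
time: 9.2
tool_pos: [0.5399, 0.0609, 0.0489]
tcp_rot: [-0.0, 0.72, 0.694, -0.001]
wrist_force: [-1.8, -0.5, 0.6]
opening: 0.0098
gripper_force: 43.2
```

```bash
python3 -c "
from h import *
st()"
```

```text
t 9.2 tcp [0.5399 0.0609 0.0489] toolx [ 0.036  0.999 -0.001] tooly [ 0.999 -0.036 -0.001] z [-0.001 -0.001 -1.   ] F [-1.8 -0.5  0.6] M [-0.04  0.39  0.04] open 0.009782340751396383 q6 [ 0.11  0.44 -0.13  1.   -0.    1.72]
```

Emit:
servo_tool --pt "0 0 -0.005 0 0 1" --pt "0 0 -0.005 0 0 1" --pt "0 0 -0.005 0 0 1" --pt "0 0 -0.005 0 0 1" --pt "0 0 -0.005 0 0 1"

```text
time: 9.7
tool_pos: [0.5395, 0.0612, 0.0499]
tcp_rot: [-0.0, 0.875, 0.483, -0.001]
wrist_force: [-2.8, 0.8, 0.7]
opening: 0.0098
gripper_force: 43.0
```

```bash
python3 -c "
from h import *
st()"
```

```text
t 9.7 tcp [0.5395 0.0612 0.0499] toolx [ 0.533  0.846 -0.001] tooly [ 0.846 -0.533 -0.001] z [-0.002 -0.    -1.   ] F [-2.8  0.8  0.7] M [0.1  0.58 0.15] open 0.009841476402239662 q6 [ 0.11  0.44 -0.13  1.   -0.    2.25]
```

Emit:
servo_tool --pt "0 0 -0.005 0 0 1"

```text
time: 9.8
tool_pos: [0.5394, 0.0612, 0.0501]
tcp_rot: [-0.0, 0.9, 0.437, -0.001]
wrist_force: [-2.6, -0.5, 2.2]
opening: 0.01
gripper_force: 43.0
```

```bash
python3 -c "
from h import *
st()"
```

```text
t 9.8 tcp [0.5394 0.0612 0.0501] toolx [ 0.618  0.786 -0.001] tooly [ 0.786 -0.618 -0.001] z [-0.002 -0.    -1.   ] F [-2.6 -0.5  2.2] M [0.09 0.69 0.2 ] open 0.009979056257520252 q6 [ 0.11  0.44 -0.13  1.   -0.    2.35]
```

Turned 2.15 rad. Now in steps of 0.1 rad, feeling each time.

Emit:
servo_tool --pt "0 0 -0.005 0 0 1"

```text
time: 9.9
tool_pos: [0.5394, 0.0613, 0.0503]
tcp_rot: [-0.0, 0.921, 0.389, -0.001]
wrist_force: [-3.0, 2.3, 1.4]
opening: 0.01
gripper_force: 43.1
```

```bash
python3 -c "
from h import *
st()"
```

```text
t 9.9 tcp [0.5394 0.0613 0.0503] toolx [ 0.697  0.717 -0.002] tooly [ 0.717 -0.697 -0.001] z [-0.002 -0.    -1.   ] F [-3.   2.3  1.4] M [0.37 0.65 0.2 ] open 0.00997640982197734 q6 [ 0.11  0.44 -0.13  1.    0.    2.46]
```

Emit:
servo_tool --pt "0 0 -0.005 0 0 1"

```text
time: 10.0
tool_pos: [0.5393, 0.0613, 0.0505]
tcp_rot: [-0.0, 0.94, 0.341, -0.001]
wrist_force: [-4.7, 0.0, 2.6]
opening: 0.01
gripper_force: 43.0
```

```bash
python3 -c "
from h import *
st()"
```

```text
t 10.0 tcp [0.5393 0.0613 0.0505] toolx [ 0.768  0.64  -0.002] tooly [ 0.64  -0.768 -0.001] z [-0.002 -0.    -1.   ] F [-4.7  0.   2.6] M [0.12 0.88 0.21] open 0.009990533197424859 q6 [ 0.11  0.44 -0.13  1.    0.    2.56]
```

Emit:
servo_tool --pt "0 0 -0.005 0 0 0.8"

```text
time: 10.1
tool_pos: [0.5392, 0.0614, 0.0507]
tcp_rot: [-0.0, 0.954, 0.301, -0.001]
wrist_force: [-3.4, 0.8, 1.6]
opening: 0.0098
gripper_force: 42.8
```

```bash
python3 -c "
from h import *
st()"
```

```text
t 10.1 tcp [0.5392 0.0614 0.0507] toolx [ 0.819  0.574 -0.002] tooly [ 0.574 -0.819 -0.001] z [-0.002  0.    -1.   ] F [-3.4  0.8  1.6] M [0.25 0.66 0.23] open 0.009833254080496574 q6 [ 0.11  0.44 -0.13  1.    0.    2.64]
```

Emit:
servo_tool --pt "0 0 -0.004 0 0 0.7"

```text
time: 10.2
tool_pos: [0.5392, 0.0614, 0.0508]
tcp_rot: [-0.0, 0.964, 0.266, -0.001]
wrist_force: [-3.7, 0.8, 3.2]
opening: 0.0103
gripper_force: 42.9
```

```bash
python3 -c "
from h import *
st()"
```

```text
t 10.2 tcp [0.5392 0.0614 0.0508] toolx [ 0.858  0.513 -0.002] tooly [ 0.513 -0.858 -0.001] z [-0.002  0.    -1.   ] F [-3.7  0.8  3.2] M [0.25 0.76 0.22] open 0.010325149939399118 q6 [ 0.11  0.44 -0.13  1.    0.    2.72]
```

Emit:
servo_tool --pt "0 0 -0.004 0 0 0.7"

```text
time: 10.3
tool_pos: [0.5392, 0.0615, 0.051]
tcp_rot: [-0.0, 0.973, 0.231, -0.001]
wrist_force: [-2.3, 1.8, 1.7]
opening: 0.0097
gripper_force: 42.9
```

```bash
python3 -c "
from h import *
st()"
```

```text
t 10.3 tcp [0.5392 0.0615 0.051 ] toolx [ 0.893  0.449 -0.002] tooly [ 0.449 -0.893 -0.001] z [-0.002  0.    -1.   ] F [-2.3  1.8  1.7] M [0.46 0.43 0.13] open 0.009746725763408006 q6 [ 0.11  0.44 -0.13  1.    0.    2.79]
```

Emit:
servo_tool --pt "0 0 -0.004 0 0 0.7"

```text
time: 10.4
tool_pos: [0.5393, 0.0616, 0.0512]
tcp_rot: [-0.0, 0.981, 0.195, -0.001]
wrist_force: [-4.0, 1.0, 2.2]
opening: 0.01
gripper_force: 42.8
```

```bash
python3 -c "
from h import *
st()"
```

```text
t 10.4 tcp [0.5393 0.0616 0.0512] toolx [ 0.924  0.383 -0.002] tooly [ 0.383 -0.924 -0.001] z [-0.002  0.001 -1.   ] F [-4.   1.   2.2] M [0.22 0.96 0.2 ] open 0.010041783915359356 q6 [ 0.11  0.44 -0.13  1.    0.    2.86]
```

Emit:
servo_tool --pt "0 0 -0.004 0 0 0.7"

```text
time: 10.5
tool_pos: [0.5392, 0.0617, 0.0513]
tcp_rot: [-0.0, 0.987, 0.159, -0.001]
wrist_force: [-4.7, 2.1, 1.0]
opening: 0.0098
gripper_force: 42.7
```

```bash
python3 -c "
from h import *
st()"
```

```text
t 10.5 tcp [0.5392 0.0617 0.0513] toolx [ 0.949  0.314 -0.002] tooly [ 0.314 -0.949 -0.001] z [-0.002  0.001 -1.   ] F [-4.7  2.1  1. ] M [0.31 0.76 0.2 ] open 0.009807564733131843 q6 [ 0.11  0.44 -0.13  1.    0.    2.94]
```

Emit:
servo_tool --pt "0 0 -0.003 0 0 0.5"

```text
time: 10.6
tool_pos: [0.5392, 0.0617, 0.0514]
tcp_rot: [-0.0, 0.991, 0.133, -0.001]
wrist_force: [-2.3, 1.0, 1.2]
opening: 0.0098
gripper_force: 42.7
```

```bash
python3 -c "
from h import *
st()"
```

```text
t 10.6 tcp [0.5392 0.0617 0.0514] toolx [ 0.964  0.264 -0.002] tooly [ 0.264 -0.964 -0.001] z [-0.002  0.001 -1.   ] F [-2.3  1.   1.2] M [0.37 0.79 0.19] open 0.009829956387998504 q6 [ 0.11  0.44 -0.13  1.    0.    2.99]
```

Emit:
servo_tool --pt "0 0 -0.003 0 0 0.6"

```text
time: 10.7
tool_pos: [0.5392, 0.0617, 0.0516]
tcp_rot: [-0.0, 0.995, 0.102, -0.001]
wrist_force: [-4.6, 1.5, 2.7]
opening: 0.0099
gripper_force: 42.7
```

```bash
python3 -c "
from h import *
st()"
```

```text
t 10.7 tcp [0.5392 0.0617 0.0516] toolx [ 0.979  0.203 -0.002] tooly [ 0.203 -0.979 -0.001] z [-0.002  0.001 -1.   ] F [-4.6  1.5  2.7] M [0.29 1.   0.16] open 0.009914253984663068 q6 [ 0.11  0.44 -0.13  1.    0.    3.05]
```

Emit:
servo_tool --pt "0 0 -0.002 0 0 0.4"

```text
time: 10.8
tool_pos: [0.5392, 0.0617, 0.0516]
tcp_rot: [-0.0, 0.997, 0.082, -0.001]
wrist_force: [-3.7, 1.5, 2.7]
opening: 0.0103
gripper_force: 42.7
```

```bash
python3 -c "
from h import *
st()"
```

```text
t 10.8 tcp [0.5392 0.0617 0.0516] toolx [ 0.987  0.163 -0.002] tooly [ 0.163 -0.987 -0.001] z [-0.002  0.001 -1.   ] F [-3.7  1.5  2.7] M [0.37 0.9  0.17] open 0.01029401776693317 q6 [ 0.11  0.44 -0.13  1.    0.    3.09]
```

Turned 2.89 rad with no stop felt, and joint 6 is near its limit. I'll release, rise, check the nut's height and angle, and take a new grip a half turn back.

Emit:
servo_tool --pt "0 0 0 0 0 0" --pt "0 0 0 0 0 0" --pt "0 0 0 0 0 0" --pt "0 0 -0.5 0 0 0" --pt "0 0 -0.8 0 0 0" --pt "0 0 -0.8 0 0 0" --pt "0 0 0 0 0 0" --pt "0 0 0 0 0 0" --jaw 45

```text
time: 11.6
tool_pos: [0.5416, 0.0613, 0.1367]
tcp_rot: [0.0, 0.997, 0.082, 0.001]
wrist_force: [0.4, -0.4, -1.1]
opening: 0.0386
gripper_force: 0.0
```

```bash
python3 m.py w4; python3 - <<'E'
import cv2
i=cv2.imread("pics/w4.png");cv2.imwrite("pics/w4c.png",i[0:500,150:650])
E
```

```text
t 11.6 tcp [0.5416 0.0613 0.1367] toolx [0.987 0.163 0.003] tooly [ 0.163 -0.987  0.   ] z [ 0.003  0.    -1.   ] F [ 0.4 -0.4 -1.1] M [ 0.03 -0.01  0.03] open 0.03858413207875655 q6 [ 0.11  0.36 -0.    1.2  -0.    3.09]
bar 1017 ztop [0.09510551 0.09614314] ((540.668212890625, 61.245174407958984), (62.37124252319336, 10.867327690124512), 9.658690452575684)
wheel 0.0462158103778855 house 0.034106803394141905 ((584.4598999023438, 57.27153015136719), (127.14024353027344, 215.3944549560547), 84.92283630371094)
tab 120 0.07407111026092435 ((585.2826538085938, 45.94044876098633), (14.072092056274414, 229.66433715820312), 68.52894592285156) [0.68511941 0.0069283  0.07430866]
```

View pics/w4c.png

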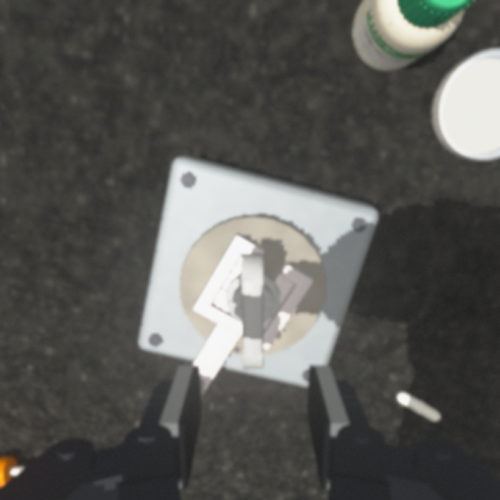

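The picture shows the bar upright at (253,310), washer in place at (240,300). The bar rose 5.7 mm (≈2.88 rad), so the stop should be only hundredths of a radian away. I'll regrip and feel for it.

Emit:
servo_tool --pt "0 0 0.04 0 0 -1" --pt "0 0 0.04 0 0 -1" --pt "0 0 0.04 0 0 -1" --pt "0 0 0.04 0 0 -1" --pt "0 0 0.04 0 0 -1" --pt "0 0 0.04 0 0 -1" --pt "0 0 0.04 0 0 -1" --pt "0 0 0.04 0 0 -1" --pt "0 0 0.04 0 0 -1" --pt "0 0 0.04 0 0 -1"

```text
time: 12.65
tool_pos: [0.5393, 0.0611, 0.1177]
tcp_rot: [-0.001, 0.821, 0.571, -0.002]
wrist_force: [1.1, -0.3, -0.4]
opening: 0.0384
gripper_force: 0.0
```

Emit:
servo_tool --pt "0 0 0.03 0 0 -1" --pt "0 0 0.03 0 0 -1" --pt "0 0 0.03 0 0 -1" --pt "0 0 0.03 0 0 -1" --pt "0 0 0.03 0 0 -1" --pt "0 0 0.03 0 0 -1" --pt "0 0 0.03 0 0 -1" --pt "0 0 0.03 0 0 -1" --pt "0 0 0.03 0 0 -1" --pt "0 0 0.03 0 0 -1"

```text
time: 13.65
tool_pos: [0.5392, 0.0611, 0.1057]
tcp_rot: [-0.001, 0.426, 0.905, -0.001]
wrist_force: [0.6, 0.7, 0.3]
opening: 0.0384
gripper_force: 0.0
```

Emit:
servo_tool --pt "0 0 0.03 0 0 -1" --pt "0 0 0.03 0 0 -1" --pt "0 0 0.03 0 0 -1" --pt "0 0 0.03 0 0 -1" --pt "0 0 0.03 0 0 -1" --pt "0 0 0.03 0 0 -1" --pt "0 0 0.03 0 0 -1" --pt "0 0 0.03 0 0 -1" --pt "0 0 0.03 0 0 -1" --pt "0 0 0.03 0 0 -1.0"

```text
time: 14.65
tool_pos: [0.5392, 0.0611, 0.0938]
tcp_rot: [-0.002, -0.084, 0.996, -0.0]
wrist_force: [0.2, -0.5, -0.4]
opening: 0.0383
gripper_force: 0.0
```

```bash
python3 -c "
from h import *
st()"
```

```text
t 14.65 tcp [0.5392 0.0611 0.0938] toolx [-0.986 -0.167  0.003] tooly [-0.167  0.986  0.   ] z [-0.003 -0.001 -1.   ] F [ 0.2 -0.5 -0.4] M [-0.02 -0.02 -0.02] open 0.038342034557382484 q6 [ 0.11  0.4  -0.07  1.1  -0.   -0.05]
```

Emit:
servo_tool --pt "-0.02 0 0.5 0 0 0" --pt "0 0 0.4 0 0 0" --pt "0 0 0.18 0 0 0" --pt "0 0 0 0 0 0"

```text
time: 15.05
tool_pos: [0.5393, 0.0612, 0.0502]
tcp_rot: [-0.002, -0.082, 0.997, -0.0]
wrist_force: [-0.9, -0.3, -0.6]
opening: 0.0388
gripper_force: 0.0
```

Emit:
servo_tool --pt "0 0 0 0 0 0" --pt "0 0 0 0 0 0" --pt "0 0 0 0 0 0" --pt "0 0 0 0 0 0" --pt "0 0 0 0 0 0" --jaw 0 --grip_force 40

```text
time: 15.55
tool_pos: [0.5418, 0.0621, 0.0532]
tcp_rot: [0.001, -0.082, 0.997, 0.0]
wrist_force: [-0.7, 3.3, 2.7]
opening: 0.0101
gripper_force: 44.5
```

```bash
python3 -c "
from h import *
st()"
```

```text
t 15.55 tcp [0.5418 0.0621 0.0532] toolx [-0.987 -0.163 -0.001] tooly [-0.163  0.987  0.001] z [ 0.001  0.001 -1.   ] F [-0.7  3.3  2.7] M [0.6  0.11 0.02] open 0.01011465612134448 q6 [ 0.11  0.44 -0.13  1.    0.   -0.05]
```

Emit:
servo_tool --pt "0 0 -0.001 0 0 0.2"

```text
time: 15.65
tool_pos: [0.5418, 0.0621, 0.0532]
tcp_rot: [0.001, -0.071, 0.997, 0.0]
wrist_force: [0.5, 2.6, 3.3]
opening: 0.0098
gripper_force: 44.7
```

```bash
python3 -c "
from h import *
st()"
```

```text
t 15.65 tcp [0.5418 0.0621 0.0532] toolx [-0.99  -0.142 -0.001] tooly [-0.142  0.99   0.001] z [ 0.001  0.001 -1.   ] F [0.5 2.6 3.3] M [0.67 0.2  0.3 ] open 0.009820079172508317 q6 [ 0.11  0.44 -0.13  1.    0.   -0.03]
```

Emit:
servo_tool --pt "0 0 0 0 0 0.2"

```text
time: 15.75
tool_pos: [0.5418, 0.062, 0.0532]
tcp_rot: [0.001, -0.06, 0.998, 0.0]
wrist_force: [-1.3, 3.1, 3.3]
opening: 0.01
gripper_force: 45.0
```

```bash
python3 -c "
from h import *
st();st()"
```

```text
t 15.75 tcp [0.5418 0.062  0.0532] toolx [-0.993 -0.121 -0.001] tooly [-0.121  0.993  0.001] z [ 0.001  0.001 -1.   ] F [-1.3  3.1  3.3] M [0.69 0.19 0.42] open 0.00998917145875345 q6 [ 0.11  0.44 -0.13  1.    0.   -0.01]
t 15.75 tcp [0.5418 0.062  0.0532] toolx [-0.993 -0.121 -0.001] tooly [-0.121  0.993  0.001] z [ 0.001  0.001 -1.   ] F [-1.3  3.1  3.3] M [0.69 0.19 0.42] open 0.00998917145875345 q6 [ 0.11  0.44 -0.13  1.    0.   -0.01]
```

The torque jumped to 0.42 N m, so the stop is met after 2.9 rad in all. I'll release straight away and rise to measure the tab.

Emit:
servo_tool --pt "0 0 0 0 0 0" --pt "0 0 0 0 0 0" --pt "0 0 0 0 0 0" --pt "0 0 -0.5 0 0 0" --pt "0 0 -0.8 0 0 0" --pt "0 0 -0.9 0 0 0" --pt "0 0 0 0 0 0" --pt "0 0 0 0 0 0" --jaw 45

```text
time: 16.55
tool_pos: [0.5421, 0.0612, 0.1412]
tcp_rot: [0.001, -0.06, 0.998, -0.0]
wrist_force: [-1.1, -0.5, -0.7]
opening: 0.0382
gripper_force: 0.0
```

```bash
cat > t.py <<'E'
from h import *
s=st();m=camera_model("wrist");p,d=camera("wrist");C=cloud(m,d).reshape(-1,3)
N=np.array([.540,.0612]);q=C[:,:2]-N;r=np.hypot(*q.T)
b=C[(d.ravel()>0)&(C[:,2]>.086)&(C[:,2]<.104)&(r<.04)];print("bar",np.median(b[:,2]),cv2.minAreaRect((b[:,:2]*1000).astype(np.float32)))
t=C[(C[:,2]>.0715)&(C[:,2]<.077)&(r>.058)&(r<.1)&(q[:,0]<0)]
rc=cv2.minAreaRect((t[:,:2]*1000).astype(np.float32));print("tab",len(t),np.median(t[:,2]),rc,np.round(t[:,:2].min(0),3),np.round(t[:,:2].max(0),3))
c=np.array(rc[0])/1000-N;print("dist",np.hypot(*c),"ang",np.degrees(np.arctan2(c[1],c[0])))
a=C[(C[:,2]>.048)&(C[:,2]<.0535)&(r>.03)&(r<.066)&(q[:,0]<-.02)]
a=a[abs(np.arctan2(a[:,1]-N[1],a[:,0]-N[0])-np.arctan2(c[1],c[0]))<.3]
print("arm",len(a),np.degrees(np.arctan2(*(a[:,:2].mean(0)-N)[::-1])))
# dot search
w=(abs(C[:,2]-.046)<.002)&(abs(r-.041)<.004);g=p.reshape(-1,3).mean(1);i=np.where(w)[0];i=i[np.argsort(g[i])[:6]]
print([(np.round(C[k]*1000).astype(int).tolist(),int(g[k])) for k in i],np.median(g[w]))
cv2.imwrite("pics/w5.png",cv2.resize(p[:,:,::-1],(800,600),interpolation=cv2.INTER_CUBIC))
E
python3 t.py
```

```text
t 16.55 tcp [0.5421 0.0612 0.1412] toolx [-0.993 -0.121 -0.002] tooly [-0.121  0.993 -0.   ] z [ 0.002 -0.    -1.   ] F [-1.1 -0.5 -0.7] M [ 0.04 -0.   -0.04] open 0.03818132199283366 q6 [ 0.11  0.36  0.01  1.21 -0.   -0.01]
bar 0.09510006587531095 ((538.6377563476562, 61.1136589050293), (61.832672119140625, 10.975860595703125), 8.090391159057617)
tab 345 0.07392497660870015 ((468.2810363769531, 90.49166870117188), (10.180692672729492, 21.83135986328125), 67.64767456054688) [0.457 0.083] [0.479 0.099]
dist 0.07747006904904073 ang 157.7837699435282
arm 725 158.14786305060358
[([555, 21, 46], 117), ([553, 20, 46], 117), ([555, 22, 47], 117), ([556, 22, 47], 117), ([554, 20, 46], 117), ([552, 19, 45], 117)] 197.66666666666666
```

View pics/w5.png

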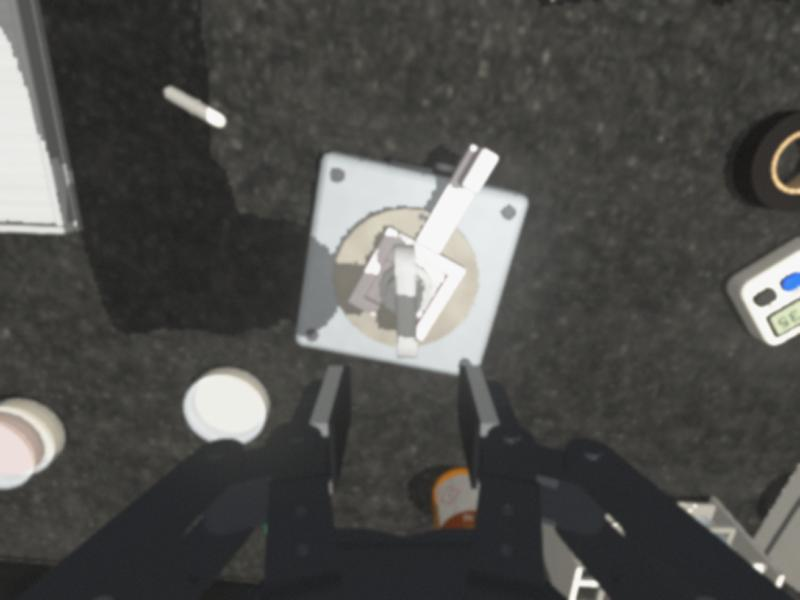

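The view shows the tab top at (483,162), the dot at (424,213) and the bar clear above the rim. Tab centre is (0.468, 0.0905) and the axis is 157.9°. Tab length 21.8 mm, thickness 10.2 mm and radius 77.5 mm all match the description.

Emit:
servo_tool --pt "0 0 0 0 0 1" --pt "0 0 0 0 0 1" --pt "0 0 0 0 0 1" --pt "0 0 0 0 0 1" --pt "0 0 0 0 0 0.83" --pt "0.99 0 0 0 0 0" --pt "0.99 0 0 0 0 0" --pt "0 0 0.9 0 0 0" --pt "0 0 0.9 0 0 0" --pt "0 0 0 0 0 0" --jaw 40

```text
time: 17.6
tool_pos: [0.4619, 0.09, 0.0631]
tcp_rot: [-0.006, 0.191, 0.982, -0.003]
wrist_force: [-1.8, -0.3, -0.3]
opening: 0.0339
gripper_force: 0.0
```

```bash
python3 t.py
```

```text
t 17.6 tcp [0.4619 0.09   0.0631] toolx [-0.927  0.375  0.011] tooly [ 0.375  0.927 -0.007] z [-0.013 -0.003 -1.   ] F [-1.8 -0.3 -0.3] M [-0.04  0.01 -0.01] open 0.03388703269549546 q6 [ 0.19  0.31 -0.3   0.98 -0.    0.58]
bar 0.09085902220810632 ((518.7974243164062, 59.44243240356445), (22.496490478515625, 11.717829704284668), 13.327635765075684)
tab 489 0.07398667148572174 ((468.41546630859375, 91.00650024414062), (9.454146385192871, 22.366073608398438), 67.92829132080078) [0.457 0.083] [0.479 0.099]
dist 0.07754207193917399 ang 157.39404145031975
arm 699 157.74417012157102
[([496, 50, 45], 131), ([502, 46, 46], 135), ([498, 49, 46], 136), ([508, 43, 45], 141), ([503, 46, 47], 141), ([499, 48, 46], 144)] 233.0
```

Emit:
servo_tool --pt "0 0 0 0 0 0" --pt "0 0 0 0 0 0"

```text
time: 17.85
tool_pos: [0.4694, 0.0913, 0.0699]
tcp_rot: [0.001, 0.191, 0.982, 0.0]
wrist_force: [-0.5, 0.9, -0.1]
opening: 0.0341
gripper_force: 0.0
```

```bash
python3 -c "
from h import *
st()"
```

```text
t 17.85 tcp [0.4694 0.0913 0.0699] toolx [-0.927  0.375 -0.002] tooly [0.375 0.927 0.001] z [ 0.003  0.    -1.   ] F [-0.5  0.9 -0.1] M [-0.03  0.01 -0.  ] open 0.034079545156868125 q6 [ 0.19  0.3  -0.29  0.98 -0.    0.58]
```

Emit:
servo_tool --pt "0.02 -0.02 0.3 0 0 0" --pt "0 0 0.25 0 0 0" --pt "0 0 0.2 0 0 0" --pt "0 0 0.15 0 0 0" --pt "0 0 0.07 0 0 0" --pt "0 0 0 0 0 0" --pt "0 0 0 0 0 0"

```text
time: 18.55
tool_pos: [0.4671, 0.0908, 0.0299]
tcp_rot: [0.0, 0.191, 0.982, 0.0]
wrist_force: [0.5, -1.2, 0.4]
opening: 0.0343
gripper_force: 0.0
```

Emit:
servo_tool --pt "0 0 0 0 0 0" --pt "0 0 0 0 0 0" --pt "0 0 0 0 0 0" --pt "0 0 0 0 0 0" --pt "0 0 0 0 0 0" --jaw 0 --grip_force 40

```text
time: 19.05
tool_pos: [0.4672, 0.0908, 0.0301]
tcp_rot: [0.0, 0.191, 0.982, 0.0]
wrist_force: [-0.1, -0.4, 2.2]
opening: 0.0088
gripper_force: 42.9
```

```bash
python3 -c "
from h import *
st()"
```

```text
t 19.05 tcp [0.4672 0.0908 0.0301] toolx [-0.927  0.375 -0.001] tooly [0.375 0.927 0.001] z [ 0.001  0.    -1.   ] F [-0.1 -0.4  2.2] M [ 0.07 -0.02 -0.01] open 0.00879057006716967 q6 [ 0.19  0.35 -0.34  0.88  0.    0.58]
```

Emit:
servo_tool --pt "0.1 0 0 0 0 0" --pt "0.1 0 0 0 0 0" --pt "0.1 0 0 0 0 0"

```text
time: 19.35
tool_pos: [0.4561, 0.0953, 0.0299]
tcp_rot: [0.001, 0.191, 0.982, 0.0]
wrist_force: [0.7, -0.8, 0.6]
opening: 0.0088
gripper_force: 42.8
```

```bash
python3 -c "
from h import *
st()"
```

```text
t 19.35 tcp [0.4561 0.0953 0.0299] toolx [-0.927  0.375 -0.001] tooly [0.375 0.927 0.   ] z [ 0.001 -0.    -1.   ] F [ 0.7 -0.8  0.6] M [-0.18 -0.45  0.03] open 0.008765869282508955 q6 [ 0.21  0.33 -0.37  0.87 -0.    0.59]
```

Forces are under 1 N at 12 mm, past the point where the recess would catch. Sliding on to 60 mm in all.

Emit:
servo_tool --pt "0.15 0 0 0 0 0" --pt "0.2 0 0 0 0 0" --pt "0.2 0 0 0 0 0" --pt "0.2 0 0 0 0 0" --pt "0.2 0 0 0 0 0" --pt "0.2 0 0 0 0 0" --pt "0.15 0 0 0 0 0" --pt "0 0 0 0 0 0"

```text
time: 20.15
tool_pos: [0.4057, 0.1151, 0.0295]
tcp_rot: [-0.001, 0.191, 0.982, 0.0]
wrist_force: [-2.4, 1.3, 2.5]
opening: 0.0089
gripper_force: 43.0
```

```bash
python3 - <<'E'
from h import *
st()
f=np.load("w1.npz");m=camera_model("wrist");m["xyz"]=f["x"];m["orientation"]=f["o"];C=cloud(m,f["d"])
for z0,z1 in((.012,.022),(.002,.009)):
    k=(C[...,2]>z0)&(C[...,2]<z1)&(C[...,1]<-.08)&(C[...,0]>.33)&(C[...,0]<.6)
    kk=cv2.morphologyEx(k.astype(np.uint8),cv2.MORPH_OPEN,np.ones((2,2)));n,l,s,c=cv2.connectedComponentsWithStats(k.astype(np.uint8))
    i=1+np.argmax(s[1:,4]);q=C[l==i];print(cv2.minAreaRect((q[:,:2]*1000).astype(np.float32)),len(q),np.median(q[:,2]),s[i])
# scene view tray
f=np.load("scene.npz");m=camera_model("scene");C=cloud(m,f["d"])
k=(C[...,2]>.013)&(C[...,2]<.023)&(C[...,1]<-.1)&(C[...,1]>-.42)&(C[...,0]>.33)&(C[...,0]<.62)
n,l,s,c=cv2.connectedComponentsWithStats(k.astype(np.uint8));i=1+np.argmax(s[1:,4]);q=C[l==i];print("scene",cv2.minAreaRect((q[:,:2]*1000).astype(np.float32)),len(q))
q=C[k];print(cv2.minAreaRect((q[:,:2]*1000).astype(np.float32)),np.percentile(q,[2,98],0))
g=cv2.cvtColor(f["p"],cv2.COLOR_RGB2GRAY);mm=np.zeros_like(g);mm[130:185,290:360]=1
n,l,s,c=cv2.connectedComponentsWithStats(((g>110)&(mm>0)).astype(np.uint8));i=1+np.argmax(s[1:,4]);v,u=np.where(l==i)
P=np.array([ray(m,a,b,.018)[:2] for a,b in zip(u,v)]);print("tray scene colour",cv2.minAreaRect((P*1000).astype(np.float32)))
E
```

```text
t 20.15 tcp [0.4057 0.1151 0.0295] toolx [-0.927  0.374  0.002] tooly [ 0.374  0.927 -0.   ] z [-0.002  0.001 -1.   ] F [-2.4  1.3  2.5] M [ 0.05  0.16 -0.05] open 0.008882134301900834 q6 [ 0.28  0.26 -0.48  0.84  0.    0.66]
((473.16961669921875, -281.0333251953125), (159.79640197753906, 221.31826782226562), 4.621225357055664) 1647 0.0175396559346091 [ 361  131  151  110 1647]
((472.2751770019531, -284.96484375), (150.41622924804688, 207.86135864257812), 4.559991836547852) 10173 0.005334844789596449 [  366   135   146   102 10173]
scene ((546.737548828125, -258.3354797363281), (15.5963773727417, 201.5204315185547), 8.346232414245605) 45
((470.1832580566406, -278.1649475097656), (161.3863983154297, 229.32150268554688), 4.647070407867432) [[ 0.38436742 -0.39125138  0.01328386]
 [ 0.55449864 -0.16287213  0.02225275]]
tray scene colour ((470.4803771972656, -268.9813537597656), (163.63575744628906, 236.04151916503906), 4.780655384063721)
```

The plate is out 66 mm with small forces. Tray: centre (0.4725, −0.281), turned 4.6°, 160×221 mm, which matches. Now I'll lift, rotate clockwise 63.3° to lie along the tray, and carry it over.

Emit:
servo_tool --pt "0.2 0 -0.05 0 0 0" --pt "0.1 0 -0.25 0 0 0" --pt "0 0 -0.45 0 0 0" --pt "0 0 -0.5 0 0 0" --pt "0 0 -0.45 0 0 0" --pt "0 0 -0.25 0 0 0" --pt "0 0 0 0 0 0.4" --pt "0 0 0 0 0 0.8" --pt "0 0 0 0 0 1" --pt "0 0 0 0 0 1"

```text
time: 21.15
tool_pos: [0.3957, 0.1191, 0.1075]
tcp_rot: [-0.001, 0.354, 0.935, -0.0]
wrist_force: [-0.1, 0.8, -1.5]
opening: 0.0087
gripper_force: 42.5
```

Emit:
servo_tool --pt "0 0 0 0 0 1" --pt "0 0 0 0 0 1" --pt "0 0 0 0 0 1" --pt "0 0 0 0 0 1" --pt "0 0 0 0 0 1" --pt "0 0 0 0 0 1" --pt "0 0 0 0 0 0.8" --pt "0 0 0 0 0 0.55" --pt "0 0 0 0 0 0" --pt "0 0 0 0 0 0"

```text
time: 22.15
tool_pos: [0.396, 0.1192, 0.1076]
tcp_rot: [-0.0, 0.677, 0.736, -0.0]
wrist_force: [0.2, 0.1, -1.0]
opening: 0.0088
gripper_force: 42.5
```

```bash
cat > g.py <<'E'
from h import *
s=st();e=rot(s["tcp_rot"]);D=np.array([.469,-.235,0])-s["tool_pos"];D[2]=0
print("to tray in tool units",np.round(e.T@D/.04,2),"yaw",np.degrees(np.arctan2(e[1,0],e[0,0])))
E
python3 g.py
```

```text
t 22.15 tcp [0.396  0.1192 0.1076] toolx [-0.083  0.997 -0.   ] tooly [ 0.997  0.083 -0.001] z [-0.001 -0.    -1.   ] F [ 0.2  0.1 -1. ] M [0.09 0.02 0.  ] open 0.008843728674147884 q6 [ 0.29  0.15 -0.38  1.04  0.    1.78]
to tray in tool units [-8.98  1.09 -0.  ] yaw 94.7502096141387
```

Emit:
servo_tool --pt "-0.4 0.05 0 0 0 0" --pt "-0.7 0.09 0 0 0 0" --pt "-0.9 0.11 0 0 0 0" --pt "-0.9 0.11 0 0 0 0" --pt "-0.9 0.11 0 0 0 0" --pt "-0.9 0.11 0 0 0 0" --pt "-0.9 0.11 0 0 0 0" --pt "-0.9 0.11 0 0 0 0" --pt "-0.9 0.11 0 0 0 0" --pt "-0.7 0.08 0 0 0 0"

```text
time: 23.15
tool_pos: [0.4624, -0.2025, 0.1076]
tcp_rot: [0.0, 0.678, 0.735, -0.0]
wrist_force: [0.3, 1.5, -0.1]
opening: 0.009
gripper_force: 42.5
```

Emit:
servo_tool --pt "-0.5 0.06 0 0 0 0" --pt "-0.25 0.03 0 0 0 0" --pt "-0.13 0.01 0 0 0 0" --pt "0 0 0 0 0 0" --pt "0 0 0 0 0 0"

```text
time: 23.65
tool_pos: [0.4689, -0.2342, 0.1076]
tcp_rot: [-0.0, 0.677, 0.736, 0.0]
wrist_force: [1.0, 0.2, 0.1]
opening: 0.0089
gripper_force: 42.5
```

```bash
python3 g.py; python3 - <<'E'
from h import *
m=camera_model("wrist");p,d=camera("wrist")
cv2.imwrite("pics/w6.png",cv2.resize(p[:,:,::-1],(800,600),interpolation=cv2.INTER_CUBIC))
s=observe();C=cloud(m,d).reshape(-1,3)
# held plate: points about its height
for a in np.arange(.08,.17,.01):
    k=(C[:,2]>a)&(C[:,2]<a+.01)&(abs(C[:,0]-.469)<.03)&(C[:,1]<-.24);print(round(a,2),k.sum(),end="; ")
E
```

```text
t 23.65 tcp [ 0.4689 -0.2342  0.1076] toolx [-0.083  0.997  0.001] tooly [ 0.997  0.083 -0.   ] z [-0.001  0.001 -1.   ] F [1.  0.2 0.1] M [ 0.02 -0.03 -0.07] open 0.008870105731469438 q6 [-0.46  0.35 -0.11  1.12  0.    1.02]
to tray in tool units [-0.02  0.   -0.  ] yaw 94.74099948469521
0.08 0; 0.09 0; 0.1 0; 0.11 0; 0.12 919; 0.13 395; 0.14 1; 0.15 172; 0.16 27;
```

View pics/w6.png

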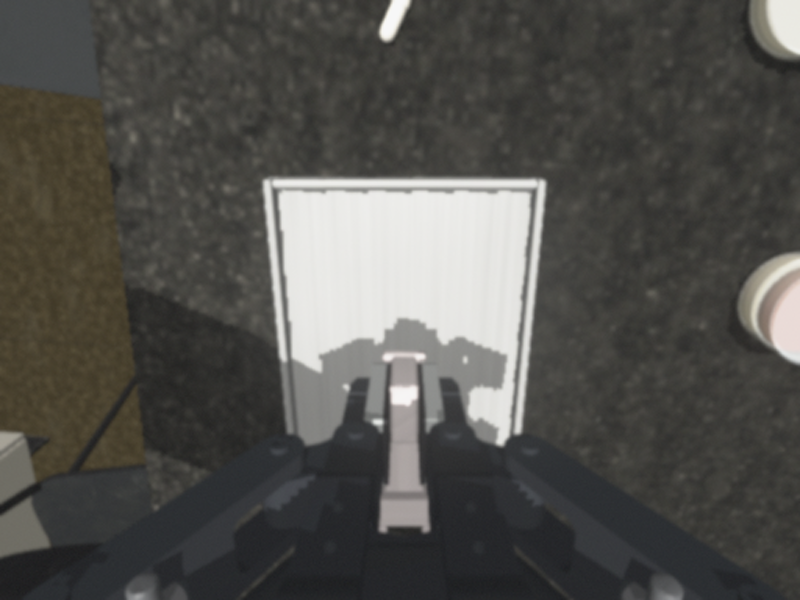

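The plate is held centred above the tray (tab at (405,375), tray spanning (270–545, 180–450)) and its underside is about 118 mm above the tray floor. Lowering to about 6 mm.

Emit:
servo_tool --pt "0 0 0.3 0 0 0" --pt "0 0 0.5 0 0 0" --pt "0 0 0.6 0 0 0" --pt "0 0 0.6 0 0 0" --pt "0 0 0.4 0 0 0" --pt "0 0 0.25 0 0 0" --pt "0 0 0.1 0 0 0" --pt "0 0 0.05 0 0 0" --pt "0 0 0 0 0 0" --pt "0 0 0 0 0 0"

```text
time: 24.7
tool_pos: [0.4699, -0.2356, -0.0035]
tcp_rot: [0.001, 0.678, 0.735, 0.0]
wrist_force: [0.1, 0.6, -0.4]
opening: 0.0093
gripper_force: 42.5
```

```bash
python3 g.py
```

```text
t 24.7 tcp [ 0.4699 -0.2356 -0.0035] toolx [-0.082  0.997 -0.001] tooly [0.997 0.082 0.002] z [ 0.002 -0.001 -1.   ] F [ 0.1  0.6 -0.4] M [ 0.07 -0.03 -0.06] open 0.00934481171247775 q6 [-0.46  0.47 -0.25  0.85 -0.    1.02]
to tray in tool units [ 0.02 -0.02 -0.  ] yaw 94.68204332965601
```

Emit:
servo_tool --pt "0 0 0.04 0 0 0" --pt "0 0 0.04 0 0 0" --pt "0 0 0.03 0 0 0" --pt "0 0 0 0 0 0"

```text
time: 25.1
tool_pos: [0.469, -0.2352, -0.0088]
tcp_rot: [-0.0, 0.678, 0.735, -0.0]
wrist_force: [-0.2, 0.3, -0.7]
opening: 0.009
gripper_force: 42.5
```

```bash
python3 g.py
```

```text
t 25.1 tcp [ 0.469  -0.2352 -0.0088] toolx [-0.082  0.997  0.   ] tooly [ 0.997  0.082 -0.   ] z [-0.  0. -1.] F [-0.2  0.3 -0.7] M [ 0.04  0.   -0.  ] open 0.008993007091070324 q6 [-0.46  0.48 -0.25  0.84 -0.    1.02]
to tray in tool units [ 0. -0.  0.] yaw 94.67740853284535
```

Emit:
servo_tool --pt "0 0 0.025 0 0 0" --pt "0 0 0.02 0 0 0" --pt "0 0 0 0 0 0"

```text
time: 25.4
tool_pos: [0.4692, -0.2352, -0.0106]
tcp_rot: [-0.0, 0.678, 0.735, -0.0]
wrist_force: [0.8, -0.5, -0.7]
opening: 0.0087
gripper_force: 42.5
```

```bash
python3 g.py
```

```text
t 25.4 tcp [ 0.4692 -0.2352 -0.0106] toolx [-0.082  0.997 -0.   ] tooly [ 0.997  0.082 -0.   ] z [-0. -0. -1.] F [ 0.8 -0.5 -0.7] M [0.07 0.03 0.01] open 0.00866938368626299 q6 [-0.46  0.48 -0.25  0.83 -0.    1.02]
to tray in tool units [ 0.01 -0.    0.  ] yaw 94.67876033412608
```

Emit:
servo_tool --pt "0 0 0.02 0 0 0" --pt "0 0 0 0 0 0"

```text
time: 25.6
tool_pos: [0.4693, -0.2353, -0.0108]
tcp_rot: [0.0, 0.678, 0.735, 0.0]
wrist_force: [-0.9, -0.1, 4.0]
opening: 0.0085
gripper_force: 43.0
```

```bash
python3 g.py
```

```text
t 25.6 tcp [ 0.4693 -0.2353 -0.0108] toolx [-0.082  0.997 -0.   ] tooly [0.997 0.082 0.   ] z [ 0. -0. -1.] F [-0.9 -0.1  4. ] M [ 0.18  0.27 -0.02] open 0.008534657486384916 q6 [-0.46  0.48 -0.25  0.83 -0.    1.02]
to tray in tool units [ 0.01 -0.01 -0.  ] yaw 94.67999439216787
```

Contact at 4 N. Releasing and rising.

Emit:
servo_tool --pt "0 0 0.01 0 0 0" --pt "0 0 0 0 0 0"

```text
time: 25.8
tool_pos: [0.4693, -0.2353, -0.0108]
tcp_rot: [0.0, 0.678, 0.735, 0.0]
wrist_force: [-1.9, 2.0, 7.1]
opening: 0.0089
gripper_force: 43.6
```

Emit:
servo_tool --pt "0 0 0 0 0 0" --pt "0 0 0 0 0 0" --pt "0 0 0 0 0 0" --pt "0 0 0 0 0 0" --pt "0 0 -0.2 0 0 0" --pt "0 0 -0.5 0 0 0" --pt "0 0 -0.8 0 0 0" --pt "0 0 -0.9 0 0 0" --pt "0 0 -0.9 0 0 0" --pt "0 0 -0.9 0 0 0" --jaw 35

```text
time: 26.8
tool_pos: [0.469, -0.2351, 0.1584]
tcp_rot: [0.0, 0.678, 0.735, 0.0]
wrist_force: [0.8, 0.1, -0.2]
opening: 0.03
gripper_force: 0.0
```

Emit:
servo_tool --pt "0.9 0 -0.3 0 0 0" --pt "0.6 0 0 0 0 0" --pt "0.2 0 0 0 0 0" --pt "0 0 0 0 0 0" --pt "0 0 0 0 0 0" --pt "0 0 0 0 0 0"

```text
time: 27.4
tool_pos: [0.4636, -0.1682, 0.1679]
tcp_rot: [-0.0, 0.678, 0.735, -0.0]
wrist_force: [-0.6, 0.2, 0.6]
opening: 0.0298
gripper_force: 0.0
```

```bash
python3 - <<'E'
from h import *
st();m=camera_model("wrist");p,d=camera("wrist");C=cloud(m,d)
p2,d2=camera("scene");a=cv2.resize(p[:,:,::-1],(400,300));b=cv2.resize(p2[115:275,205:375,::-1],(400,376),interpolation=cv2.INTER_CUBIC)
im=np.zeros((376,800,3),np.uint8);im[:300,:400]=a;im[:,400:]=b;cv2.imwrite("pics/fin.png",im)
C=C.reshape(-1,3)
for a,b in((.008,.0125),(.0125,.018),(.030,.037)):
    k=(C[:,2]>a)&(C[:,2]<b)&(abs(C[:,0]-.4725)<.05)&(abs(C[:,1]+.281)<.085);q=C[k];print(a,k.sum(),np.round(np.percentile(q,[2,50,98],0),4).tolist() if len(q) else '')
E
```

```text
t 27.4 tcp [ 0.4636 -0.1682  0.1679] toolx [-0.081  0.997 -0.   ] tooly [ 0.997  0.081 -0.001] z [-0.001 -0.    -1.   ] F [-0.6  0.2  0.6] M [0.01 0.06 0.  ] open 0.029813891624569603 q6 [-0.35  0.25 -0.08  1.24 -0.    1.14]
0.008 856 [[0.4568, -0.331, 0.0086], [0.4726, -0.2937, 0.0103], [0.494, -0.2268, 0.012]]
0.0125 692 [[0.4495, -0.3391, 0.0131], [0.4725, -0.3068, 0.0151], [0.5017, -0.227, 0.0166]]
0.03 154 [[0.4645, -0.2466, 0.0309], [0.4695, -0.2357, 0.033], [0.4748, -0.2259, 0.0345]]
```

View pics/fin.png

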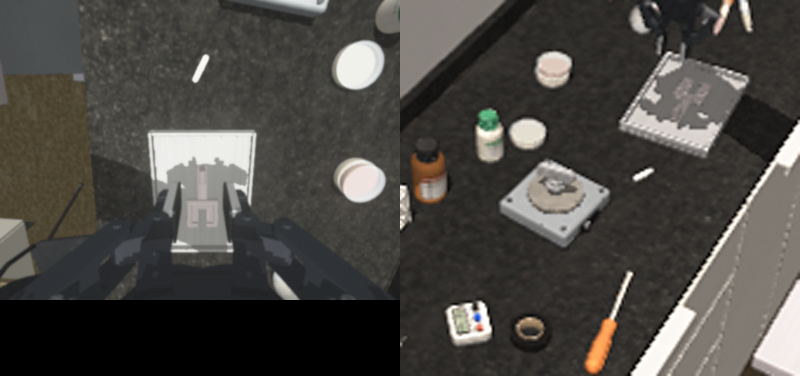

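The plate lies flat in the tray at (203,200), with the arm's top at z 0.010, the rim at 0.015 and the tab at 0.033, all as expected. The nut is still on the stud and the other things stand where they were. Handing in.

```bash
python3 -c "
from workcell import *
print(job_done())"
```

```text
the job is handed in; nothing more can be done
None
```

I turned the wing nut clockwise to its upper stop (about 2.9 rad), slid the washer plate out with almost no force on it, and set it down flat, right way up, in the tray; the job was handed in at about 27 s, verdict not shown.

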